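# Stand the tipped pedestal back in its row and snap its masking cap on

### The arm

A 6-joint arm with a two-finger parallel gripper is mounted at the origin on the work surface. World frame = base frame: x ahead of the robot, y to its left, z up, the work surface at z = 0. Lengths are in mm, angles in rad, forces in N, time in s.
With the tool pointing down it reaches from about 275 to 825 mm from the base axis. Payload 4.9 kg.
Tool frame: the origin (TCP) lies at the very end of the fingers, on their centre line; the grasp point (between the pads) lies 19 mm behind it; z points along the fingers, y is the direction in which the jaws open and shut (so a half turn about z gives the same grasp; the last joint's range is limited). The gripper opens to 85 mm and grips with 20 to 120 N. Pads are 22 mm wide; open, the fingers measure 114 mm over their backs; the gripper's body (76 mm by 85 mm) begins 54 mm behind the grasp point. The pads swing forward as they close: fully open they stand 13 mm farther back than shut.
Start: joints at [-1.429, 0.326, -0.193, 1.052, 0, 1.437], TCP at [149.786, -529.228, 231.281] pointing down, gripper open.
Joint ranges: [-2.65, 2.65], [-0.97, 1.79], [-1.3, 1.35], [-1.93, 2.1], [-1.47, 1.37], [-3.14, 3.14]. Speed limits (rad/s): [2.57, 2.57, 3.14, 3.14, 3.14, 3.14].

### API

Orientations are given as [roll, pitch, yaw] about the fixed x, y, z axes, in that order (R = Rz(yaw) Ry(pitch) Rx(roll)).
In Python, from bench import bot, solve_ik, imaging gives the robot as it stands. Calls block until the motion is done:
- bot.move_ptp(position, orientation): joint-space move of the TCP to a pose.
- bot.movel(position, rot=None, max_speed=150, threshold=None): straight line of the TCP; rot=None keeps the orientation; max_speed is the mean speed in mm/s. With threshold (N) it stops when the force on the tool has changed by that much, and returns True; else False.
- bot.move_j(angles): joint-space move.
- bot.grip(opening, effort=None): opening from 0.0 (shut) to 1.0 (fully open); effort is the grip in N (None keeps the last); returns when the fingers have stopped.
- bot.dwell(seconds).
- solve_ik(position, orientation): joint angles nearest the present ones, or None.
- bot.get_state(): the state.
- imaging.capture(name): name is "side" or "top" or "wrist"; returns the picture (480x640x3 uint8, blue, green, red); there is no depth.
- imaging.camera_model(name): a dict with "K" (3x3 intrinsics, pixels), "position" and "rotation" of the camera in the world. Camera axes: x right, y up, looking along -z (the intrinsics and any distortion apply to the point x, -y, -z); pixel columns grow to the right and rows downward; lengths in mm; the calibration is good to about 2 mm. The wrist camera is an equidistant fisheye: a pixel r from the principal point sees the ray r / f radians off the axis. A picture is of the moment at which its call begins: read the wrist's pose just before it. camera_model takes no time and is no camera call; for the wrist camera it gives the pose at the moment of the call.
A pose or a line that the arm cannot do raises bot.IKError and nothing moves.
- bot.sign_off(): hands the job in, once; it reports no verdict.
The state is a dict: "t": time; "qpos": joint angles; "joint_velocities": joint speeds; "effort": joint torques, N m; "tcp_pos": TCP position; "orientation": TCP orientation; "contact_force": force on the tool from outside, world axes, zero at the start; "wrist_torque": the same for the moment, N m; "opening": opening from 0.0 (shut) to 1.0 (fully open).
Only numpy, scipy, OpenCV 4.12 (cv2) and the standard library are available. Lean on these libraries where they do the work, as an engineer would, in place of code of your own. Each camera call takes 0.05 s, during which the arm holds its last target.

### The job

Before these pedestals go into the blasting cabinet, each needs a blue masking cap. Stand the tipped pedestal, now leaning on the rail, upright on the steel lane plate, in the gap in the row with its two capped neighbours; then press the loose blue cap straight down onto its stud until it snaps, keep pressing after the snap until the orange sprung collar under it is squeezed almost fully down, and finish while still holding the cap pressed like that. Do not knock over or shove aside the neighbours or the other things standing on the bench.

Things in the scene. Friction and masses are not known exactly. Their poses are not given: they have to be found in the camera images.
- pedestal_mid (a point): Mid-point of the tipped pedestal: loose aluminium square column, 40 x 40 x 72 mm, grey side panels, 16 mm steel stud on top; 98 mm in all, about 0.33 kg. On its axis, 49 mm from foot and stud tip. Its z runs foot to stud. At the start it leans on the rail: foot edge on the plate, axis 35 degrees above level, stud away from the robot, this point 44 mm above the plate. On its flat foot it stands freely, this point 49 mm up.
- stud_tip (a point): Round tip of the pedestal's stud (16 mm diameter, 26 mm tall above the column's top face), 49 mm from pedestal_mid along z. Three brass spring balls stick out 3 mm from the stud, 16 mm below this tip; the orange sprung collar surrounds the stud's foot.
- cap_mid (a point): Mid-point of the loose cap: blue, round, one white and two black stripes, 32 mm diameter, 44 mm tall, 25 g, standing mouth down on the bench. On its axis, 22 mm above the rim; z points up out of the closed top. The mouth's lip has an 18 mm bore and is 2.5 mm thick; the cavity above is 23 mm wide, its roof 30 mm above the rim.
- cap_rim (a point): Centre of the cap's open rim. Cap going onto the standing stud, height of this point relative to stud_tip: -11 mm, lip meets the spring balls (pushing past takes roughly 10 to 18 N); between about -13 and -18 mm it snaps past them and the force drops; -22 mm, rim on the collar; -25 mm, collar fully squeezed.
- collar (a joint): How far the orange sprung collar (31 mm diameter, around the stud's foot, standing 4 mm above the column's top face) is squeezed down, in m: 0 free, 0.003 fully down. It starts to move at about 3 N and is fully down at about 9 N; without a push it springs back.
- lane_mid (a point): Centre of the top face of the fixed lane plate, a dark steel plate 180 mm (its x) by 340 mm (its y, the direction of the row), 6 mm thick, a yellow stripe along each long side. This point is 6 mm above the bench. The three pedestal places are on its y axis, about 97 mm apart, one in the middle. A 10 mm round steel rail runs parallel to the row at x = 45 mm, its top 34 mm above the plate.
- neighbour_a_mid (a point): First capped neighbour standing on the lane plate: the same pedestal with its blue cap already on, 40 x 40 mm, 118 mm tall in all, loose. The point lies on its axis, 49 mm above its foot.
- neighbour_b_mid (a point): Second capped neighbour, like the first.
- wide_cap: Bystander: black flat plastic cap, 54 mm diameter, 26 mm tall, origin under its centre.
- tin: Bystander: small steel tin with yellow lid, 48 mm diameter, 55 mm tall, origin under its centre.
- nozzle: Bystander: white ceramic blast nozzle standing up, 38 mm foot, 70 mm tall, origin under its centre.
- grit_jar: Bystander: amber grit jar with red lid, 72 mm diameter, 110 mm tall, origin under its centre.

How it is judged:
By the outcome, as a careful person would: the job done as asked, in the order asked, and still so for the second after the job is handed in, while the arm keeps its last pose, push and grip.
It also fails if it takes over 61 s, if anything falls off the work surface, if the arm or the gripper's body presses on something with over 40 N, if the wrist force passes 120 N, or if a joint passes its speed limit or range.

## Working session

There is one attempt and no reset: what is moved stays moved. The work goes in short steps, each a Python script; the robot and the scene stay as the last script left them, time stands still between calls to the robot, and variables do not carry over. Pictures are saved under pics/ and viewed, and the job is handed in when it is done.

```bash
mkdir -p pics; ls
python3 - <<'E'
from bench import bot, solve_ik, imaging
import cv2, numpy as np
for n in ["side","top","wrist"]:
    m=imaging.camera_model(n); print(n,{k:np.round(v,4).tolist() if not isinstance(v,(str,)) else v for k,v in m.items()})
    cv2.imwrite(f"pics/{n}0.png",imaging.capture(n))
print(bot.get_state())
E
```

```text
pics
side {'K': [[440.0351, 0.0, 315.318], [0.0, 440.0351, 248.1241], [0.0, 0.0, 1.0]], 'position': [318.9202, -726.3741, 672.1061], 'rotation': [0.893, -0.0184, -0.4107]}
top {'K': [[451.6838, 0.0, 313.9556], [0.0, 451.6838, 240.5065], [0.0, 0.0, 1.0]], 'position': [541.1798, -59.9632, 956.3386], 'rotation': [0.1067, -0.0222, -1.5629]}
wrist {'K': [[371.6483, 0.0, 315.5183], [0.0, 371.6483, 237.7043], [0.0, 0.0, 1.0]], 'position': [211.8866, -511.8394, 372.5646], 'rotation': [-0.2638, 0.0014, -1.2943]}
{'t': 0.15, 'qpos': array([-1.42918535e+00,  3.26818745e-01, -1.93342432e-01,  1.05198383e+00,
        2.97598366e-06,  1.43658734e+00]), 'joint_velocities': array([-0.00042708, -0.00089695,  0.00188936, -0.00146677,  0.00057974,
       -0.00107927]), 'effort': array([-7.35334215e-04, -4.43705392e+01,  2.62664562e+01,  1.04973165e-02,
       -1.77862553e-04, -1.49984891e-05]), 'tcp_pos': array([ 149.73043384, -528.77776826,  230.66159896]), 'orientation': array([-3.14025650e+00, -1.83410755e-04,  2.75819840e-01]), 'contact_force': array([ 0.01929598, -1.19331805,  1.06353324]), 'wrist_torque': array([-0.04302003, -0.03408726,  0.06601145]), 'opening': 1.0017783926175892}
```

View pics/side0.png

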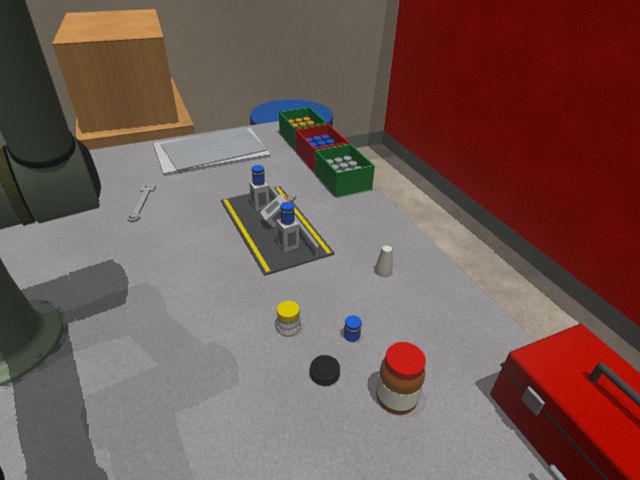

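View pics/top0.png

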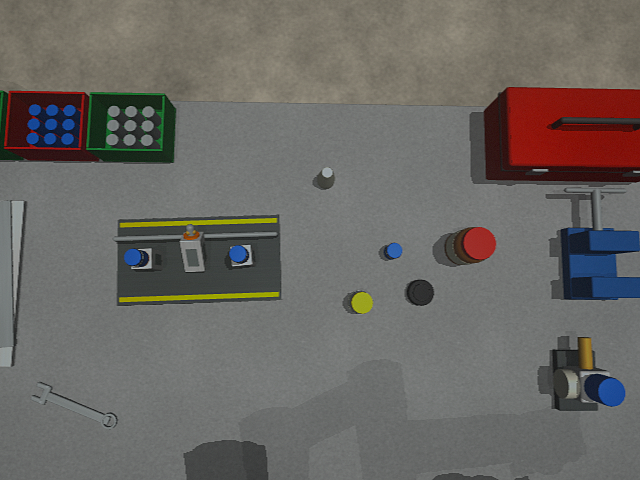

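View pics/wrist0.png

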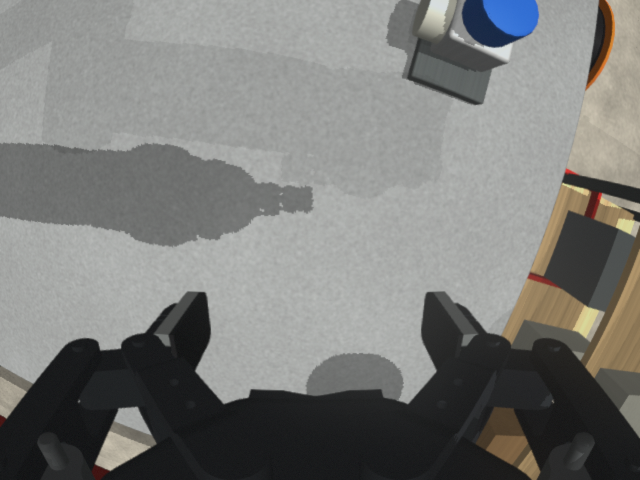

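The side view shows the pedestal leaning at about (275,207) between the two capped neighbours. The loose cap is at about (353,328). In the top view the plate spans (118–280, 215–304), the tipped pedestal is at about (192,250) and the loose cap at (394,251). The wrist view shows no target yet. Next I measure.

```bash
cat > h.py <<'E'
import numpy as np, cv2
from scipy.spatial.transform import Rotation as Rn
from bench import bot, solve_ik, imaging
def ray(m,px,fish=False):
    K=np.array(m["K"]); x=(px[0]-K[0,2])/K[0,0]; y=(px[1]-K[1,2])/K[1,1]
    if fish:
        r=np.hypot(x,y); s=np.sin(r)/r if r>1e-9 else 1; d=np.array([x*s,y*s,np.cos(r)])
    else: d=np.array([x,y,1.])
    d=np.array([d[0],-d[1],-d[2]])
    rot=np.array(m["rotation"]); R=rot if rot.shape==(3,3) else Rn.from_euler('xyz',rot).as_matrix()
    d=R@d; return np.array(m["position"]),d/np.linalg.norm(d)
def plane(m,px,z,fish=False):
    p,d=ray(m,px,fish); return p+d*(z-p[2])/d[2]
def tri(r1,r2):
    (p1,d1),(p2,d2)=r1,r2
    A=np.stack([d1,-d2],1); t=np.linalg.lstsq(A,p2-p1,rcond=None)[0]
    a=p1+t[0]*d1;b=p2+t[1]*d2; return (a+b)/2,np.linalg.norm(a-b)
def blobs(mask,amin=20):
    n,l,s,c=cv2.connectedComponentsWithStats(mask.astype(np.uint8))
    return [(s[i].tolist(),c[i].round(1).tolist()) for i in range(1,n) if s[i][4]>=amin]
E
python3 - <<'E'
from h import *
for n in ["side","top"]:
    im=cv2.imread(f"pics/{n}0.png"); hsv=cv2.cvtColor(im,cv2.COLOR_BGR2HSV); H,S,V=cv2.split(hsv)
    for c,mk in dict(blue=(abs(H.astype(int)-110)<15)&(S>150)&(V>60),yellow=(abs(H.astype(int)-28)<8)&(S>140)&(V>80),orange=(abs(H.astype(int)-11)<7)&(S>130)&(V>90)).items():
        print(n,c,[b for b in blobs(mk,8) if (b[1][1]>100)])
    if n=="top": crop=im[190:320,100:300]; cv2.imwrite("pics/top_crop.png",cv2.resize(crop,None,fx=4,fy=4,interpolation=cv2.INTER_CUBIC)[:600,:800])
    else: crop=im[150:280,210:340]; cv2.imwrite("pics/side_crop.png",cv2.resize(crop,None,fx=4.5,fy=4.5,interpolation=cv2.INTER_CUBIC))
E
```

```text
side blue [([251, 100, 81, 25, 1018], [286.5, 110.0]), ([307, 135, 27, 12, 168], [320.5, 140.7]), ([252, 165, 11, 7, 65], [257.2, 168.2]), ([253, 176, 11, 8, 72], [258.1, 179.6]), ([281, 202, 13, 9, 93], [286.9, 205.7]), ([281, 214, 13, 10, 93], [286.9, 218.4]), ([345, 316, 16, 13, 161], [352.9, 321.7]), ([346, 332, 14, 9, 82], [352.5, 336.5])]
side yellow [([303, 117, 7, 3, 9], [306.0, 117.4]), ([289, 119, 5, 4, 9], [290.6, 119.9]), ([295, 118, 7, 3, 10], [297.8, 118.5]), ([276, 187, 10, 9, 34], [280.1, 191.1]), ([224, 199, 46, 73, 361], [246.8, 236.0]), ([294, 207, 37, 47, 223], [311.7, 230.9]), ([277, 301, 22, 21, 383], [287.7, 310.9])]
side orange [([311, 124, 16, 3, 16], [318.5, 125.1]), ([284, 197, 5, 4, 9], [286.0, 198.3]), ([383, 363, 42, 26, 376], [403.4, 380.2])]
top blue [([29, 104, 13, 12, 114], [34.6, 109.6]), ([46, 105, 13, 11, 115], [51.9, 110.0]), ([63, 105, 13, 11, 113], [69.1, 110.2]), ([28, 119, 13, 11, 111], [33.6, 123.8]), ([44, 118, 14, 12, 124], [50.6, 124.0]), ([62, 119, 13, 12, 121], [67.9, 124.2]), ([27, 133, 12, 11, 112], [32.4, 138.1]), ([43, 133, 14, 12, 126], [49.6, 138.4]), ([61, 133, 13, 12, 122], [67.0, 138.7]), ([567, 228, 73, 23, 1134], [610.0, 239.2]), ([387, 243, 15, 15, 180], [394.0, 250.1]), ([229, 245, 17, 17, 229], [237.3, 253.2]), ([124, 249, 18, 17, 230], [132.3, 256.7]), ([569, 253, 71, 47, 2144], [602.9, 276.3]), ([598, 378, 27, 29, 612], [611.0, 391.7])]
top yellow [([120, 218, 157, 10, 768], [198.1, 222.2]), ([186, 232, 3, 3, 8], [187.1, 232.9]), ([119, 292, 160, 10, 812], [198.6, 296.6]), ([351, 292, 22, 22, 366], [361.5, 302.3]), ([583, 338, 9, 30, 130], [587.4, 352.3])]
top orange [([183, 231, 16, 9, 79], [191.0, 236.0])]
```

View pics/top_crop.png

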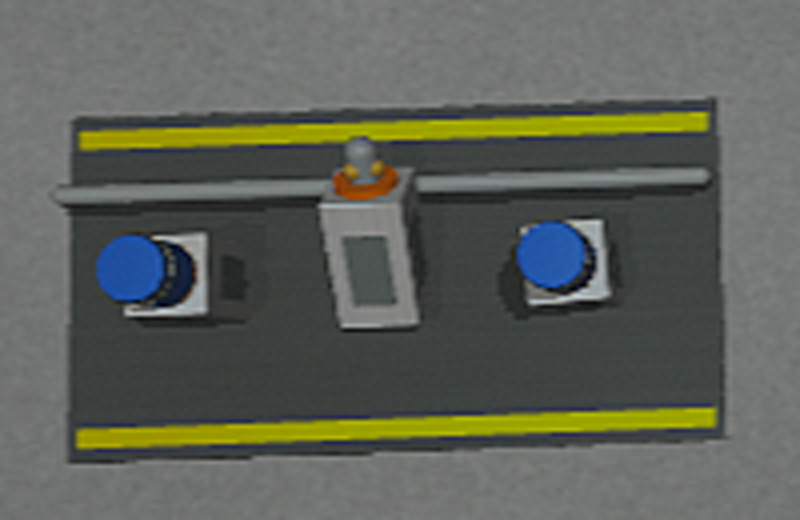

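View pics/side_crop.png

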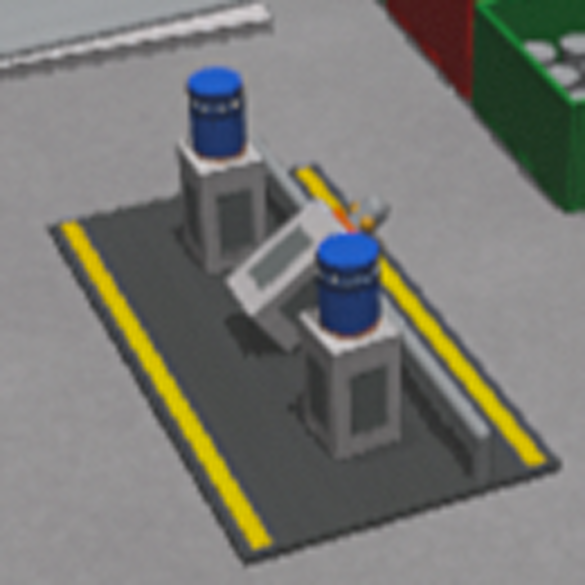

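```bash
cat > m1.py <<'E'
from h import *
m=imaging.camera_model("top"); ms=imaging.camera_model("side")
c=lambda x,y:(100+(x+.5)/4-.5,190+(y+.5)/4-.5)
s=lambda x,y:(210+(x+.5)/4.5-.5,150+(y+.5)/4.5-.5)
P=lambda x,y,z:plane(m,c(x,y),z)
cor=[P(73,118,6),P(715,98,6),P(724,437,6),P(70,462,6)]
cor=np.array(cor); print(cor.round(1)); ctr=cor.mean(0); print("ctr",ctr.round(1), "sizes",[np.linalg.norm(cor[i]-cor[(i+1)%4]).round(1) for i in range(4)])
dy=(cor[0]-cor[1]+cor[3]-cor[2]); yaw=np.arctan2(-dy[0],dy[1]); print("lane yaw",yaw)
R=Rn.from_euler('z',yaw).as_matrix(); L=lambda p:(R.T@(p-ctr)).round(1)
sc=[plane(ms,s(*q),6) for q in [(50,228),(307,163),(560,463),(248,562)]]; sc=np.array(sc); print("side plate",sc.round(1),sc.mean(0).round(1))
for n,q in dict(A=(132,268),B=(552,255)).items():
    p=P(*q,124); print(n,p.round(1),L(p))
for n,q in dict(A=(217,80),B=(350,247)).items():
    p=plane(ms,s(*q),124); print("side",n,p.round(1),L(p))
for n,q,z in [("footL",(340,327),38.3),("footR",(418,326),38.3),("topL",(320,203),79.6),("topR",(403,198),79.6),("tip",(359,150),78)]:
    p=P(*q,z); print(n,p.round(1),L(p))
print("cap top", plane(m,(394,250.1),44).round(1)," side", plane(ms,(352.9,320.5),44).round(1))
for n,px in dict(wide=(420,292,26),tin=(361.5,302.3,55),noz=(327,173,70),jar=(479,244,110)).items(): print(n,plane(m,px[:2],px[2]).round(0))
for n,q,z in [("sfoot0",(228,283),38.3),("stop0",(318,200),79.6)]:
    p=plane(ms,s(*q),z); print(n,p.round(1),L(p))
E
python3 m1.py
```

```text
[[684.2 333.3   6. ]
 [698.8  -4.2   6. ]
 [520.1 -11.8   6. ]
 [504.8 325.2   6. ]]
ctr [602.  160.6   6. ] sizes [np.float64(337.7), np.float64(178.9), np.float64(337.3), np.float64(179.6)]
lane yaw 0.04422434616134787
side plate [[502.2 320.6   6. ]
 [675.1 334.9   6. ]
 [695.4  -4.7   6. ]
 [518.  -16.    6. ]] [597.7 158.7   6. ]
A [597.4 254.  124. ] [ -0.4  93.5 118. ]
B [605.2  62.6 124. ] [ -1.1 -98.  118. ]
side A [595.4 251.9 124. ] [ -2.5  91.5 118. ]
side B [604.4  62.1 124. ] [ -1.9 -98.6 118. ]
footL [574.4 180.8  38.3] [-26.7  21.4  32.3]
footR [575.2 141.7  38.3] [-27.5 -17.7  32.3]
topL [632.8 181.9  79.6] [31.8 19.9 73.6]
topR [635.7 142.   79.6] [ 32.9 -20.1  73.6]
tip [659.2 164.5  78. ] [57.3  1.3 72. ]
cap top [ 621.1 -242.6   44. ]  side [ 619.8 -242.9   44. ]
wide [ 537. -299.   26.]
tin [ 516. -174.   55.]
noz [ 773. -104.   70.]
jar [ 629. -392.  110.]
sfoot0 [572.1 176.4  38.3] [-29.2  17.1  32.3]
stop0 [627.8 177.5  79.6] [26.6 15.7 73.6]
```

Measurements agree with the given sizes: the plate comes out at 179 x 337 mm, and both views place each object within about 4 mm. Next I check IK for the planned poses.

```bash
cat >> h.py <<'E'
C=np.array([600.5,159.8,6.]); LY=0.044
def W(p): return C+Rn.from_euler('z',LY).apply(np.array(p,float))
def tz(o): return Rn.from_euler('xyz',o).as_matrix()[:,2]
def tcp(gp,o): return (np.array(gp)+19*tz(o)).tolist()
D=np.deg2rad
CAP=np.array([620.5,-242.7,0.])
def st(): 
    s=bot.get_state(); print("t %.2f"%s["t"],"tcp",s["tcp_pos"].round(1),"rpy",s["orientation"].round(3),"F",s["contact_force"].round(1),"M",s["wrist_torque"].round(2),"op %.3f"%s["opening"]); return s
E
python3 - <<'E'
from h import *
def t(n,gp,o):
    q=solve_ik(tcp(gp,o),o); print(n,None if q is None else np.round(q,2))
oA=[np.pi,D(10),0.02]; oB=[np.pi,D(-45),LY]
g=W([17.8,0.9,40])
t("grasp",g,oA); t("pre",g-90*tz(oA),oA); t("lift",g+[0,0,40],oA)
t("up",W([0,0,62]),oB); t("down",W([0,0,42]),oB); t("retreat",W([0,0,42])-80*tz(oB),oB)
for dy in (0,np.pi/2,-np.pi/2,np.pi,-np.pi):
    t("vx%.2f"%dy,W([0,0,58]),[np.pi,0,LY+dy]); t("capgrasp%.2f"%dy,CAP+[0,0,28],[np.pi,0,LY+dy])
E
```

```text
grasp [ 0.13  0.79  0.04  0.99  0.02 -3.03]
pre [ 0.13  0.74  0.17  1.18  0.02 -3.03]
lift [ 0.13  0.75  0.07  1.06  0.02 -3.03]
up [ 0.19  0.52 -1.02 -0.75 -0.1  -3.04]
down [ 0.19  0.58 -1.03 -0.81 -0.1  -3.04]
retreat [ 0.21  0.37 -1.13 -0.71 -0.12 -3.02]
vx0.00 [ 0.14  0.63 -0.22  0.72  0.   -3.04]
capgrasp0.00 [-0.48  0.74 -0.11  0.72  0.    2.61]
vx1.57 [ 0.14  0.63 -0.22  0.72  0.    1.67]
capgrasp1.57 [-0.48  0.74 -0.11  0.72  0.    1.04]
vx-1.57 [ 0.14  0.63 -0.22  0.72  0.   -1.47]
capgrasp-1.57 [-0.48  0.74 -0.11  0.72  0.   -2.1 ]
vx3.14 [ 0.14  0.63 -0.22  0.72  0.    0.1 ]
capgrasp3.14 [-0.48  0.74 -0.11  0.72  0.   -0.53]
vx-3.14 [ 0.14  0.63 -0.22  0.72  0.    0.1 ]
capgrasp-3.14 [-0.48  0.74 -0.11  0.72  0.   -0.53]
```

Run:
```python
from h import *
oA=[np.pi,D(10),0.02]; g=W([17.8,0.9,40])
bot.grip(0.9,60); st()
bot.move_ptp(tcp(g-100*tz(oA),oA),oA); st()
m=imaging.camera_model("wrist"); im=imaging.capture("wrist"); cv2.imwrite("pics/w1.png",im)
import json; json.dump({k:np.array(v).tolist() for k,v in m.items() if k in("K","position","rotation")},open("w1.json","w"))
```

```text
t 0.41 tcp [ 149.8 -529.1  231.2] rpy [-3.141 -0.     0.276] F [ 0.7 -0.  -0.6] M [ 0.04 -0.06 -0.05] op 0.902
t 4.12 tcp [632.5 161.3 125.9] rpy [3.141 0.174 0.019] F [-0.  -0.5 -0.4] M [ 0.   -0.12 -0.04] op 0.899
```

View pics/w1.png

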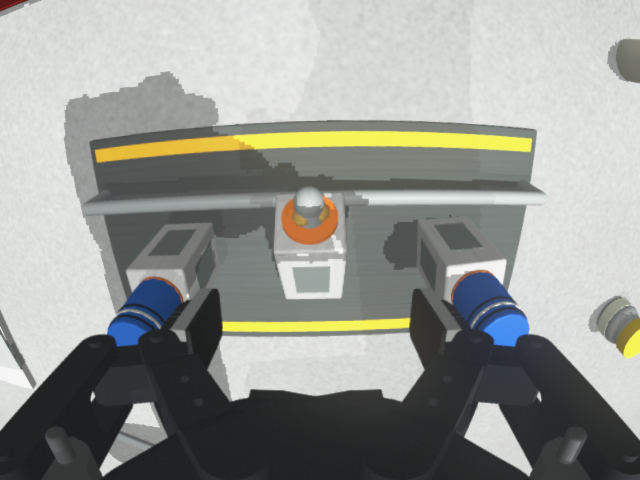

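The wrist view shows the pedestal between the pads. Its foot edge is at (285–344, 298), its top edge at (276–344, 255) and the stud dome at (310,197). I check this view against the first measurements.

Run:
```python
from h import *
import json
m=json.load(open("w1.json"))
R=Rn.from_euler('z',LY)
for n,q,z in [("footL",(285,299),38.3),("footR",(344,297.5),38.3),("topL",(275,252),79.6),("topR",(344,256),79.6),("tip",(310,195),78),("plTL",(91,142),6),("plTR",(536,129),6)]:
    p=plane(m,q,z,True); print(n,p.round(1),R.inv().apply(p-C).round(1))
im=cv2.imread("pics/w1.png")[170:330,200:420]; cv2.imwrite("pics/w1c.png",cv2.resize(im,None,fx=3.6,fy=3.6,interpolation=cv2.INTER_CUBIC))
```

```text
footL [571.6 180.6  38.3] [-28.   22.   32.3]
footR [573.7 139.1  38.3] [-27.7 -19.5  32.3]
topL [630.2 181.8  79.6] [30.6 20.7 73.6]
topR [628.5 145.1  79.6] [ 27.4 -16.   73.6]
tip [661.7 163.7  78. ] [61.3  1.2 72. ]
plTL [681.3 331.6   6. ] [ 88.2 168.    0. ]
plTR [697.5  -3.3   6. ] [  89.7 -167.2    0. ]
```

View pics/w1c.png

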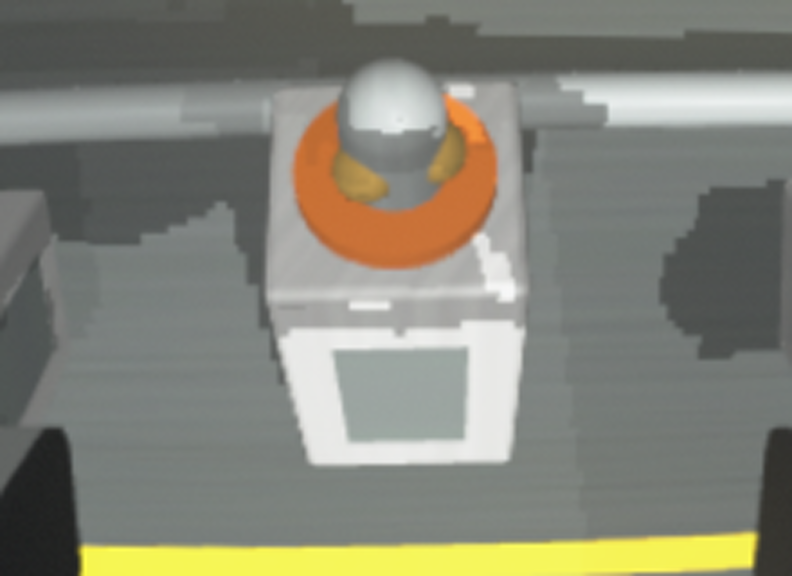

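Three views agree within about 2 mm. I grasp, lift, erect and lower the pedestal.

Run:
```python
from h import *
oA=[np.pi,D(10),0.02]; g=W([17.8,1.0,40])
bot.movel(tcp(g,oA),oA,max_speed=80); st()
bot.grip(0.0,60); st()
bot.movel(tcp(g+[0,0,15],oA),oA,max_speed=60); st()
cv2.imwrite("pics/s2.png",cv2.resize(imaging.capture("side")[130:300,190:360],None,fx=3.5,fy=3.5)); cv2.imwrite("pics/w2.png",imaging.capture("wrist"))
```

```text
t 5.57 tcp [615.6 161.6  27.9] rpy [-3.141  0.173  0.02 ] F [0.1 0.6 0.3] M [-0.   -0.14 -0.05] op 0.898
t 5.99 tcp [615.1 161.8  27.8] rpy [-3.141  0.174  0.02 ] F [-0.8  0.6  3.7] M [ 0.24  0.1  -0.09] op 0.465
t 6.39 tcp [615.2 161.4  42.6] rpy [3.141 0.174 0.02 ] F [-0.2  0.1 -3.7] M [ 0.08 -0.28  0.01] op 0.460
```

View pics/s2.png

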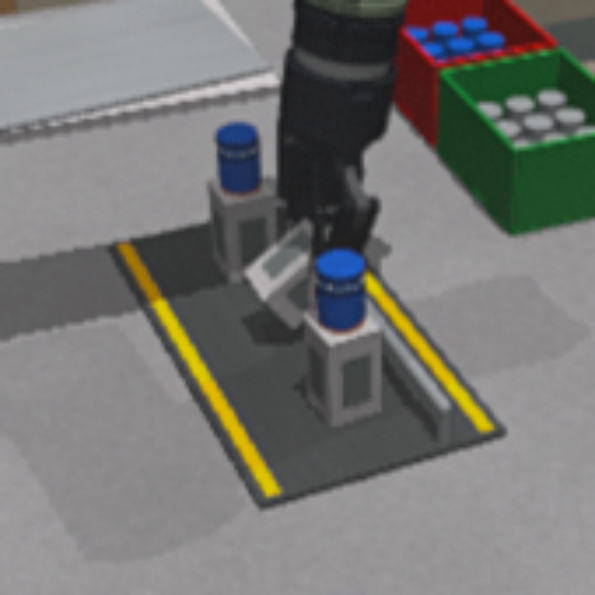

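View pics/w2.png

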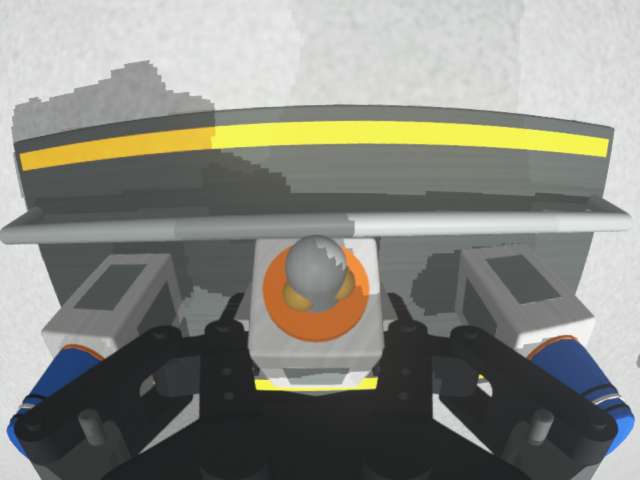

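The pedestal is held and lifted (3.7 N on the wrist, roughly its weight). The stud is at (316,262) in the wrist view, centred between the pads. Next I erect it.

Run:
```python
from h import *
oA=[np.pi,D(10),0.02]; g=W([17.8,1.0,40])
oB=[np.pi,D(-45),LY]
oM=[np.pi,D(-15),0.03]
bot.movel(tcp(W([5,0.3,62]),oM),oM,max_speed=80)
bot.movel(tcp(W([0,0,57]),oB),oB,max_speed=80); st()
im=imaging.capture("side"); cv2.imwrite("pics/s3.png",cv2.resize(im[140:270,210:340],None,fx=4.5,fy=4.5,interpolation=cv2.INTER_CUBIC)); 
m=imaging.camera_model("wrist"); cv2.imwrite("pics/w3.png",imaging.capture("wrist"))
im=imaging.capture("top"); cv2.imwrite("pics/t3.png",cv2.resize(im[190:320,100:300],None,fx=4,fy=4,interpolation=cv2.INTER_CUBIC));
```

```text
t 8.40 tcp [614.9 160.4  49.6] rpy [-3.141 -0.785  0.044] F [-0.2  0.3 -3.6] M [-0.05  1.14  0.02] op 0.461
```

View pics/s3.png

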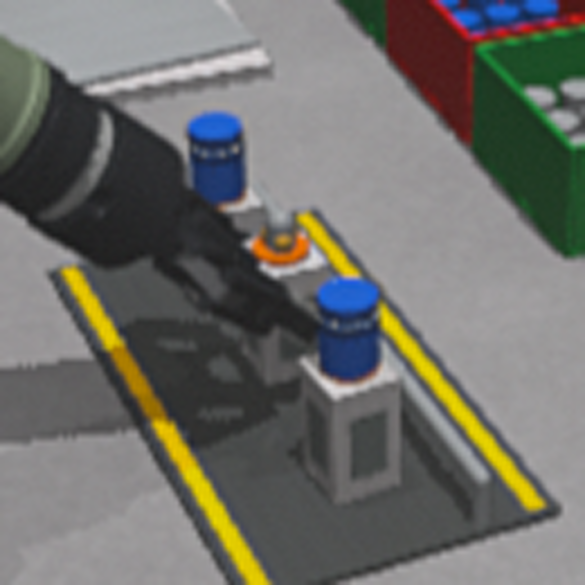

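View pics/w3.png

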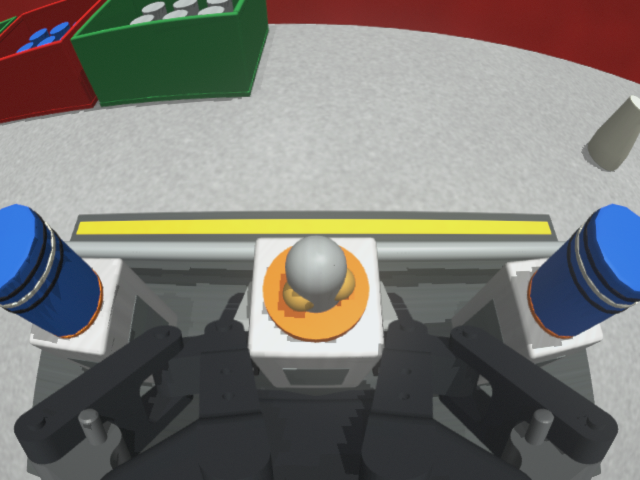

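View pics/t3.png

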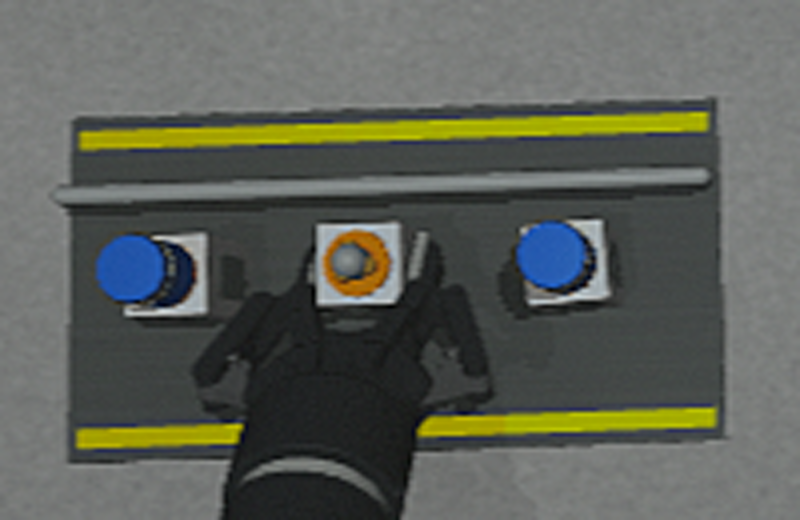

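The pedestal is upright between the neighbours. In the top crop the stud is at (350,260) and the top face at about (359,264). I check position and tilt before lowering.

Run:
```python
from h import *
m=imaging.camera_model("top"); c=lambda x,y:(100+(x+.5)/4-.5,190+(y+.5)/4-.5); R=Rn.from_euler('z',LY)
im=cv2.imread("pics/t3.png"); hsv=cv2.cvtColor(im,cv2.COLOR_BGR2HSV)
mk=(hsv[...,1]<40)&(hsv[...,2]>165)
print([b for b in blobs(mk,500)])
for n,q,z in [("tip",(350,260),119),("sqTL",(316,224),93),("sqTR",(401,222),93),("sqBR",(403,303),93),("sqBL",(317,306),93)]:
    p=plane(m,c(*q),z); print(n,p.round(1),R.inv().apply(p-C).round(1))
ms=imaging.camera_model("side"); s=lambda x,y:(210+(x+.5)/4.5-.5,140+(y+.5)/4.5-.5)
p,e=tri(ray(m,c(350,260)),ray(ms,s(281,213))); print("tip tri",R.inv().apply(p-C).round(1),e)
mw=imaging.camera_model("wrist")
for n,q,z in [("tl",(257,239),93),("tr",(375,239),93),("bl",(250,355),93),("br",(383,355),93),("collar",(315.5,292),97)]:
    p=plane(mw,q,z,True); print("w",n,R.inv().apply(p-C).round(1))
```

```text
[([530, 221, 77, 83, 1121], [587.2, 267.0]), ([318, 224, 80, 79, 1914], [360.0, 263.5]), ([126, 235, 79, 80, 1069], [184.6, 282.5])]
tip [602.4 156.2 119. ] [  1.7  -3.6 113. ]
sqTL [621.3 179.7  93. ] [21.7 19.  87. ]
sqTR [622.7 139.4  93. ] [ 21.3 -21.3  87. ]
sqBR [584.1 137.2  93. ] [-17.4 -21.9  87. ]
sqBL [582.3 177.7  93. ] [-17.4  18.7  87. ]
tip tri [  0.9  -3.  111.7] 1.9795644566439048
w tl [18.1 18.3 87. ]
w tr [ 18.2 -20.1  87. ]
w bl [-19.8  17.8  87. ]
w br [-19.8 -19.9  87. ]
w collar [-1.7 -0.8 91. ]
```

Run:
```python
from h import *
oB=[np.pi,D(-45),LY]
bot.movel(tcp(W([0,0,46]),oB),oB,max_speed=60)
h=bot.movel(tcp(W([0,0,37]),oB),oB,max_speed=15,threshold=4); print(h); s=st()
bot.grip(0.75,60); st()
p=s["tcp_pos"]-110*tz(oB)
bot.movel(p.tolist(),None,max_speed=150); st()
im=imaging.capture("side"); cv2.imwrite("pics/s4.png",cv2.resize(im[140:270,210:340],None,fx=4.5,fy=4.5,interpolation=cv2.INTER_CUBIC)); 
im=imaging.capture("top"); cv2.imwrite("pics/t4.png",cv2.resize(im[190:320,100:300],None,fx=4,fy=4,interpolation=cv2.INTER_CUBIC));
```

```text
True
t 9.28 tcp [614.3 160.5  35. ] rpy [-3.142 -0.787  0.044] F [-1.5  0.3  4.3] M [-0.04  0.3  -0.06] op 0.463
t 9.63 tcp [612.7 160.2  33.1] rpy [ 3.141 -0.783  0.044] F [ 0.  -0.  -0.1] M [-0.03  0.69 -0.  ] op 0.747
t 10.52 tcp [537.1 157.1 112.9] rpy [ 3.141 -0.783  0.044] F [ 1.1  0.1 -0.6] M [-0.04  0.72  0.02] op 0.748
```

View pics/s4.png

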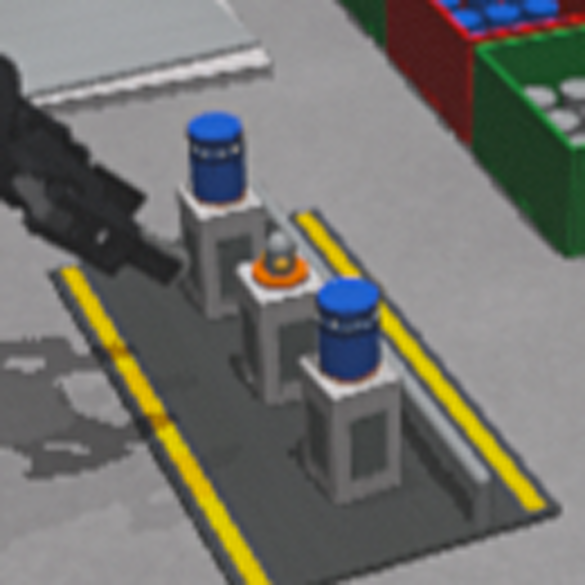

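View pics/t4.png

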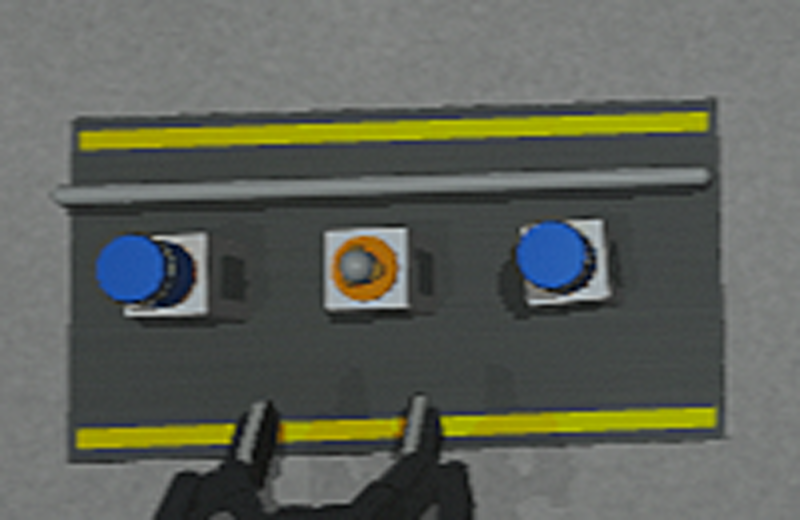

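It stands freely in the gap: stud at (355,265) in the top crop, side faces vertical, neighbours untouched. I now centre it with gentle vertical squeezes along lane x and then y, so the stud position is known in the robot's own frame.

Run:
```python
from h import *
oX=[np.pi,0,LY-np.pi/2]; oY=[np.pi,0,LY]
s=st(); bot.movel((s["tcp_pos"]+[0,0,60]).tolist(),None,max_speed=150)
bot.move_ptp(tcp(W([0,0,150]),oX),oX); st()
bot.movel(tcp(W([0,0,58]),oX),oX,max_speed=120); st()
bot.grip(0.0,20); st(); 
bot.grip(0.75,20)
bot.movel(tcp(W([0,0,135]),oX),oX,max_speed=150)
bot.movel(tcp(W([0,0,135]),oY),oY,max_speed=150); st()
bot.movel(tcp(W([0,0,58]),oY),oY,max_speed=120); st()
bot.grip(0.0,20); st(); 
bot.grip(0.75,20)
bot.movel(tcp(W([0,0,180]),oY),oY,max_speed=150); st()
m=imaging.camera_model("wrist"); cv2.imwrite("pics/w5.png",imaging.capture("wrist"))
im=imaging.capture("top"); cv2.imwrite("pics/t5.png",cv2.resize(im[190:320,100:300],None,fx=4,fy=4,interpolation=cv2.INTER_CUBIC));
```

```text
t 10.62 tcp [537.  157.  112.2] rpy [ 3.141 -0.782  0.044] F [ 0.2  0.3 -0.7] M [0.01 0.69 0.04] op 0.750
t 12.54 tcp [599.7 159.8 135.7] rpy [ 3.14  -0.    -1.526] F [0.1 0.3 0. ] M [0.01 0.02 0.07] op 0.751
t 13.46 tcp [601.1 159.9  45.8] rpy [-3.14   0.    -1.527] F [ 0.3 -0.1 -0.3] M [ 0.01  0.04 -0.02] op 0.750
t 13.78 tcp [601.1 159.9  46. ] rpy [-3.14   0.    -1.527] F [-1.   0.1  5.5] M [-0.01  0.18 -0.03] op 0.466
t 16.52 tcp [600.3 159.8 121.7] rpy [3.142e+00 1.000e-03 4.400e-02] F [-0.2 -0.  -1. ] M [ 0.   -0.05  0.05] op 0.746
t 17.32 tcp [601.1 159.8  45.6] rpy [-3.142e+00 -1.000e-03  4.400e-02] F [0.5 0.  0.1] M [ 0.03 -0.    0.01] op 0.748
t 17.64 tcp [601.4 160.   46.1] rpy [-3.141e+00 -2.000e-03  4.400e-02] F [1.  0.8 4.4] M [0.02 0.03 0.04] op 0.467
t 18.97 tcp [599.8 159.7 166.1] rpy [3.141e+00 2.000e-03 4.400e-02] F [ 1.2 -0.6 -0.5] M [-0.04 -0.04  0.02] op 0.749
```

View pics/w5.png

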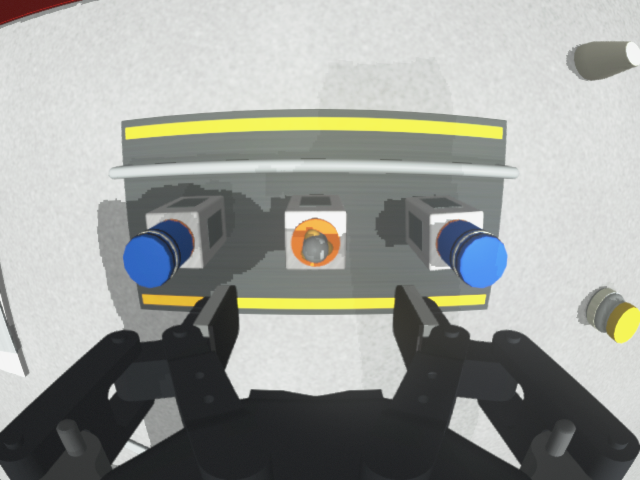

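The pedestal is centred at (601.1, 160.0), with the stud at (316,243) in the wrist view and the neighbours unmoved. Next is the cap: squeeze along y, then grip along x.

Run:
```python
from h import *
o1=[np.pi,0,LY-np.pi]; o2=[np.pi,0,LY-np.pi/2]
P=lambda z:[CAP[0],CAP[1],z]
bot.move_ptp(P(160),o1); st()
m=imaging.camera_model("wrist"); im=imaging.capture("wrist"); cv2.imwrite("pics/w6.png",im)
H,S,V=cv2.split(cv2.cvtColor(im,cv2.COLOR_BGR2HSV)); mk=(abs(H.astype(int)-110)<15)&(S>150)&(V>60)
for b in blobs(mk,100): print(b, plane(m,b[1],44,True).round(1))
```

```text
t 21.22 tcp [ 620.6 -242.2  159.9] rpy [ 3.141 -0.    -3.097] F [-0.2 -0.   0.3] M [ 0.04 -0.02 -0.01] op 0.750
([295, 213, 41, 40, 1283], [314.9, 232.5]) [ 619.2 -243.5   44. ]
```

View pics/w6.png

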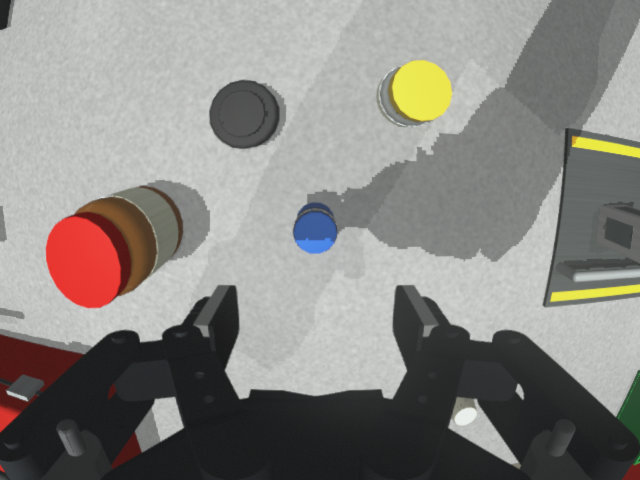

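The cap is at (315,232) in the wrist view, within 1.5 mm of the first estimate, and the finger paths are clear. I do the squeeze and then the grip.

Run:
```python
from h import *
o1=[np.pi,0,LY-np.pi]; o2=[np.pi,0,LY-np.pi/2]
P=lambda z:[620.3,-242.9,z]
bot.movel(P(7),o1,max_speed=130); st()
bot.grip(0.0,20); st(); bot.grip(0.75,20)
bot.movel(P(70),o1,max_speed=150)
bot.movel(P(70),o2,max_speed=150)
bot.movel(P(7),o2,max_speed=130); st()
bot.grip(0.0,80); bot.dwell(0.1); st()
bot.movel(P(60),o2,max_speed=100); bot.dwell(0.2); st()
m=imaging.camera_model("wrist"); im=imaging.capture("wrist"); cv2.imwrite("pics/w7.png",im)
im=imaging.capture("side"); cv2.imwrite("pics/s7.png",cv2.resize(im[200:380,260:440],None,fx=3.3,fy=3.3,interpolation=cv2.INTER_CUBIC))
```

```text
t 22.59 tcp [ 621.1 -243.3    8. ] rpy [-3.141e+00  2.000e-03 -3.098e+00] F [ 0.7 -0.5  0.2] M [ 0.04 -0.02  0.01] op 0.751
t 22.98 tcp [ 620.8 -243.2    7.9] rpy [-3.141e+00  1.000e-03 -3.098e+00] F [-0.6  0.7  5.2] M [ 0.1   0.16 -0.04] op 0.371
t 26.31 tcp [ 620.6 -243.     7.3] rpy [-3.141 -0.    -1.527] F [ 0.6 -0.8  0.1] M [-0.03 -0.01  0.01] op 0.747
t 26.81 tcp [ 621.3 -243.4    8.5] rpy [-3.139e+00 -1.000e-03 -1.527e+00] F [-0.8  0.3  7. ] M [ 0.07  0.12 -0.  ] op 0.360
t 27.69 tcp [ 619.7 -242.6   59. ] rpy [ 3.140e+00  1.000e-03 -1.527e+00] F [0.1 1.7 0.9] M [ 0.03 -0.06  0.04] op 0.360
```

View pics/w7.png

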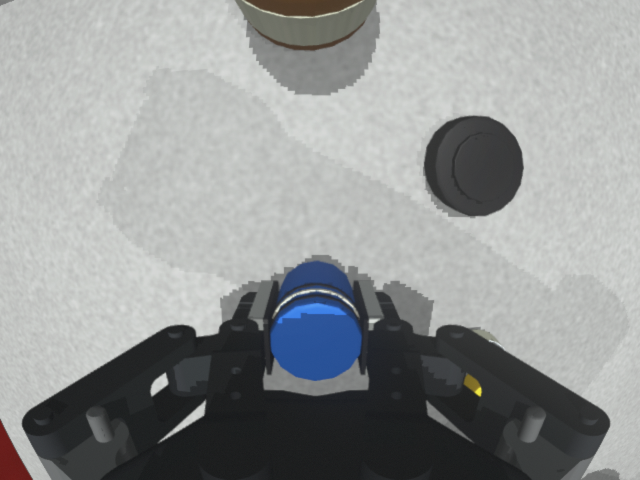

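View pics/s7.png

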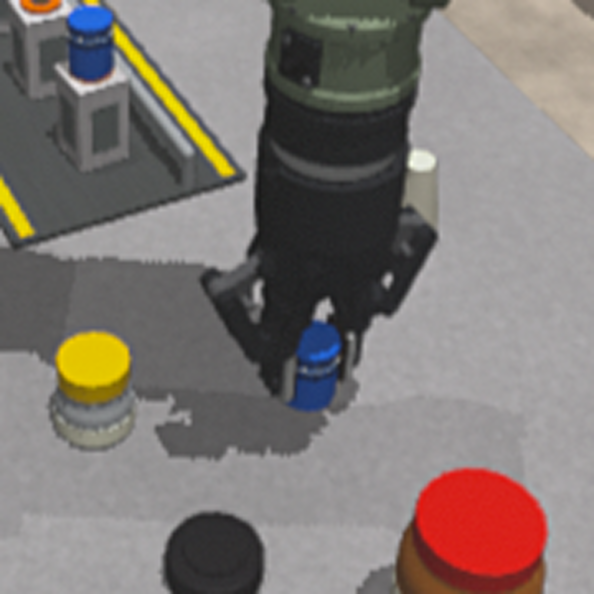

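The cap is held square between the pads, seen at (316,340) in the wrist view. I carry it over the stud and settle on the measured axis.

```bash
cat >> h.py <<'E'
TX,TY=601.1,160.0
oX=[np.pi,0,LY-np.pi/2]
E
python3 - <<'E'
from h import *
s=st(); bot.movel([620,-242.8,175],oX,max_speed=200)
bot.move_ptp([TX,TY,175],oX)
bot.movel([TX,TY,130],oX,max_speed=100); bot.dwell(0.3); s=st()
m=imaging.camera_model("wrist"); cv2.imwrite("pics/w8.png",imaging.capture("wrist"))
im=imaging.capture("side"); cv2.imwrite("pics/s8.png",cv2.resize(im[140:270,210:340],None,fx=4.5,fy=4.5,interpolation=cv2.INTER_CUBIC));
E
```

```text
t 27.79 tcp [ 619.9 -242.7   59.3] rpy [ 3.141e+00  1.000e-03 -1.527e+00] F [ 0.1 -0.2 -0.2] M [-0.01 -0.06  0.01] op 0.360
t 30.91 tcp [601.5 160.1 130.7] rpy [-3.14   0.    -1.527] F [ 0.  -1.1 -0.3] M [-0.01  0.04  0.01] op 0.357
```

View pics/w8.png

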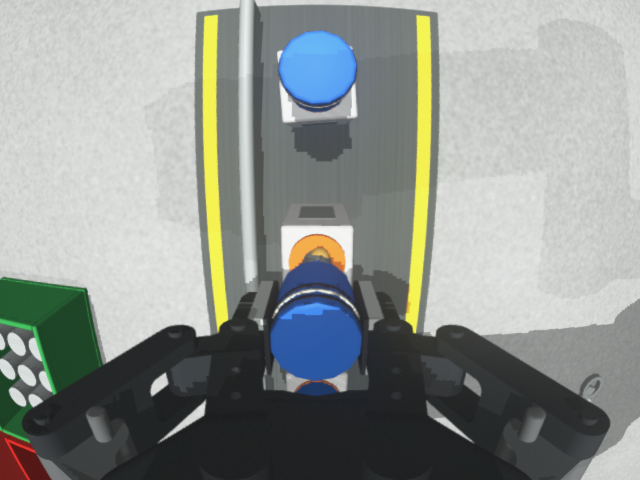

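View pics/s8.png

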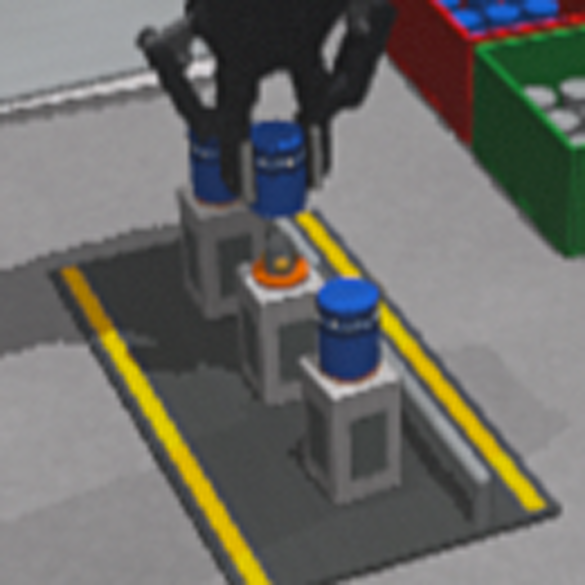

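The cap is over the stud: both centred near column 316 in the wrist view, and 278 against 281 in the enlarged side crop. I descend guarded.

Run:
```python
from h import *
bot.movel([TX-.3,TY,116],oX,max_speed=60); bot.dwell(.1); st()
for z in (110,106,103.5):
    h=bot.movel([TX-.3,TY,z],oX,max_speed=15,threshold=5); print(z,h); st()
    if h: break
im=imaging.capture("side"); cv2.imwrite("pics/s9.png",cv2.resize(im[140:270,210:340],None,fx=4.5,fy=4.5,interpolation=cv2.INTER_CUBIC));
```

```text
t 31.49 tcp [600.8 160.  115.9] rpy [ 3.141 -0.    -1.527] F [ 0.1 -0.8  0.3] M [-0.01 -0.02  0.01] op 0.361
110 False
t 32.04 tcp [600.7 160.  109.9] rpy [ 3.141 -0.    -1.527] F [ 0.5 -0.2  0.4] M [ 0.08 -0.04 -0.03] op 0.360
106 False
t 32.46 tcp [600.7 160.  105.8] rpy [ 3.141 -0.    -1.527] F [ 0.   0.4 -0.1] M [-0.07 -0.01 -0.01] op 0.357
103.5 False
t 32.77 tcp [600.7 160.  103.3] rpy [ 3.141  0.    -1.527] F [ 0.4  0.1 -0.3] M [-0.   -0.02 -0.01] op 0.356
```

View pics/s9.png

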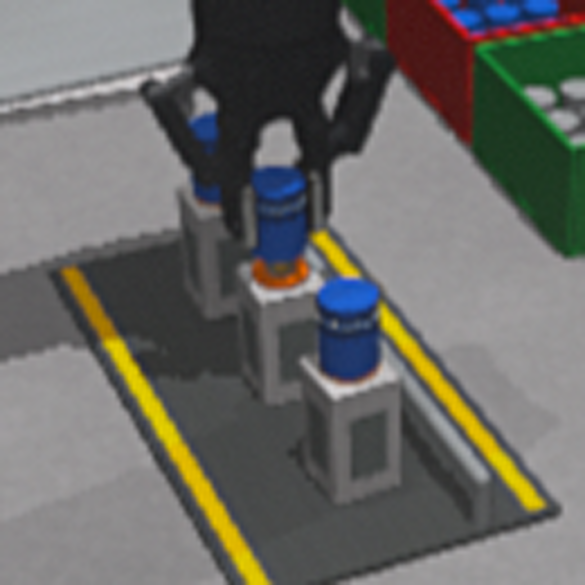

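The stud is in the bore with no contact force. I press in small steps.

Run:
```python
from h import *
z=103.5; 
while z>91.6:
    z-=0.75; bot.movel([TX-.3,TY,z],oX,max_speed=15)
    s=bot.get_state(); F=s["contact_force"]; print("t%.2f cmd %.2f z %.2f F"%(s["t"],z,s["tcp_pos"][2]),F.round(1),s["tcp_pos"][:2].round(1))
    if np.linalg.norm(F)>35: break
st()
```

```text
t33.08 cmd 102.75 z 102.75 F [-0.  -0.3 -0.5] [600.8 160. ]
t33.33 cmd 102.00 z 101.93 F [ 0.  -0.4  0. ] [600.8 160. ]
t33.58 cmd 101.25 z 101.19 F [0.9 0.2 0.2] [600.7 160. ]
t33.83 cmd 100.50 z 100.52 F [ 0.6 -1.2 -0.7] [600.9 160. ]
t34.08 cmd 99.75 z 99.97 F [-0.6 -0.6  1.6] [601. 160.]
t34.33 cmd 99.00 z 99.37 F [ 0.8 -0.6  4.5] [601.1 160. ]
t34.58 cmd 98.25 z 98.96 F [-1.2 -0.6  6.5] [601.2 160. ]
t34.83 cmd 97.50 z 98.63 F [-1.3 -0.6  8.9] [601.3 160. ]
t35.08 cmd 96.75 z 98.23 F [-2.5 -1.2 10.7] [601.4 160. ]
t35.33 cmd 96.00 z 98.02 F [-3.2 -0.6 14. ] [601.5 160. ]
t35.58 cmd 95.25 z 97.67 F [-3.9 -1.1 15.3] [601.6 160.1]
t35.83 cmd 94.50 z 96.80 F [-0.5  0.9  1.6] [601.7 160. ]
t36.08 cmd 93.75 z 92.45 F [ 0.2  0.7 -4.1] [599.7 159.9]
t36.33 cmd 93.00 z 92.20 F [ 0.1  0.6 -4.2] [600.3 160. ]
t36.58 cmd 92.25 z 92.10 F [-1.1 -0.3 -4.1] [600.7 160. ]
t36.83 cmd 91.50 z 91.54 F [-0.3 -0.  -4.2] [600.9 160. ]
t 36.83 tcp [600.9 160.   91.5] rpy [-3.141  0.    -1.527] F [-0.3 -0.  -4.2] M [-0.01  0.04  0.02] op 0.362
```

It snapped: 15 N at z ≈ 97.7, then the force dropped. The steady −4.2 N afterwards is odd, about the weight of the hanging pedestal, so I look before pressing on.

Run:
```python
from h import *
st()
im=imaging.capture("side"); cv2.imwrite("pics/s10.png",cv2.resize(im[140:270,210:340],None,fx=4.5,fy=4.5,interpolation=cv2.INTER_CUBIC)); 
cv2.imwrite("pics/w10.png",imaging.capture("wrist")); st()
```

```text
t 36.83 tcp [600.9 160.   91.5] rpy [-3.141  0.    -1.527] F [-0.3 -0.  -4.2] M [-0.01  0.04  0.02] op 0.362
t 36.92 tcp [600.8 160.   91.6] rpy [-3.141  0.    -1.527] F [ 1.1 -0.5 -3.6] M [ 0.03 -0.01  0.07] op 0.356
```

View pics/s10.png

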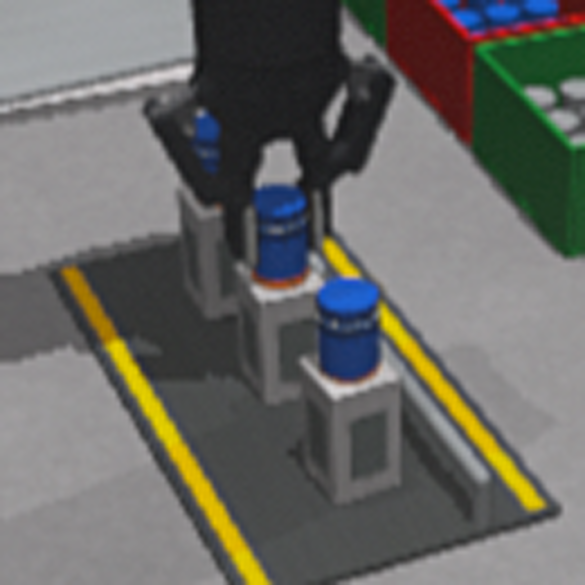

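View pics/w10.png

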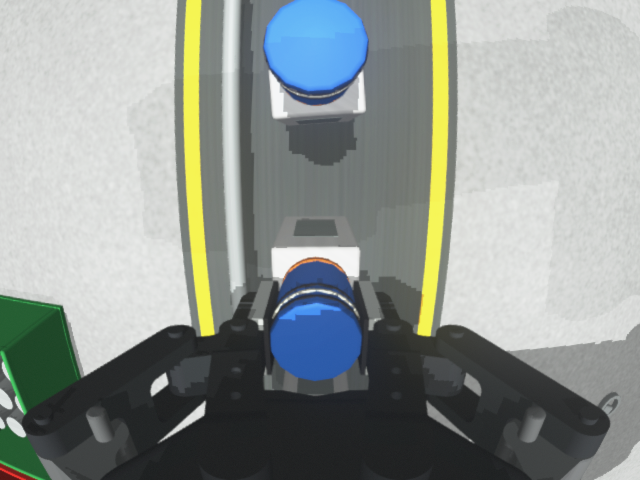

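The cap is snapped on, its rim just at the orange collar at about (280,280) in the side crop. It hasn't slipped in the pads: still at (316,340) in the wrist view. I continue down gently, watching the force.

Run:
```python
from h import *
z=91.5
while z>84:
    z-=0.5; bot.movel([TX,TY,z],oX,max_speed=15)
    s=bot.get_state(); F=s["contact_force"]; print("t%.2f cmd %.2f z %.2f F"%(s["t"],z,s["tcp_pos"][2]),F.round(1),s["tcp_pos"][:2].round(1))
    if F[2]>13: break
st()
```

```text
t37.17 cmd 91.00 z 91.22 F [-1.3  0.4 -1.9] [601.3 160.1]
t37.42 cmd 90.50 z 90.69 F [-0.3  0.4 -1.3] [601.3 160.1]
t37.67 cmd 90.00 z 90.48 F [-1.4  1.8  1.8] [601.3 160.2]
t37.92 cmd 89.50 z 89.87 F [-1.3  1.1  4.6] [601.3 160.1]
t38.17 cmd 89.00 z 89.29 F [-0.3  1.1  5.3] [601.4 160.2]
t38.42 cmd 88.50 z 88.89 F [-1.6  1.3  5.4] [601.3 160.2]
t38.67 cmd 88.00 z 88.52 F [-1.5  1.2  6.4] [601.4 160.2]
t38.92 cmd 87.50 z 88.13 F [-2.6  2.   6.8] [601.4 160.2]
t39.17 cmd 87.00 z 87.80 F [-1.9  1.   8.4] [601.4 160.2]
t39.42 cmd 86.50 z 87.46 F [-2.6  1.6  7.9] [601.4 160.2]
t39.67 cmd 86.00 z 87.48 F [-3.7  1.  11.8] [601.5 160.2]
t39.92 cmd 85.50 z 87.46 F [-4.4  1.3 14.4] [601.6 160.2]
t 39.92 tcp [601.6 160.2  87.5] rpy [-3.14   0.    -1.527] F [-4.4  1.3 14.4] M [0.17 1.11 0.01] op 0.357
```

The collar started moving at about z 90.3 (3–5 N) and bottomed at z 87.46, where −25 mm was predicted at 87.5. It is now held at 14 N. I make final checks.

Run:
```python
from h import *
bot.dwell(0.5); st()
im=imaging.capture("side"); cv2.imwrite("pics/s11.png",cv2.resize(im[140:270,210:340],None,fx=4.5,fy=4.5,interpolation=cv2.INTER_CUBIC)); 
im=imaging.capture("top"); cv2.imwrite("pics/t11.png",im); cv2.imwrite("pics/w11.png",imaging.capture("wrist")); st()
```

```text
t 40.42 tcp [601.6 160.2  87.5] rpy [-3.14   0.    -1.527] F [-4.1  1.3 14.5] M [0.2  1.09 0.  ] op 0.359
t 40.58 tcp [601.5 160.2  87.4] rpy [-3.14   0.    -1.527] F [-5.4  0.5 16.1] M [0.21 1.14 0.06] op 0.358
```

View pics/s11.png

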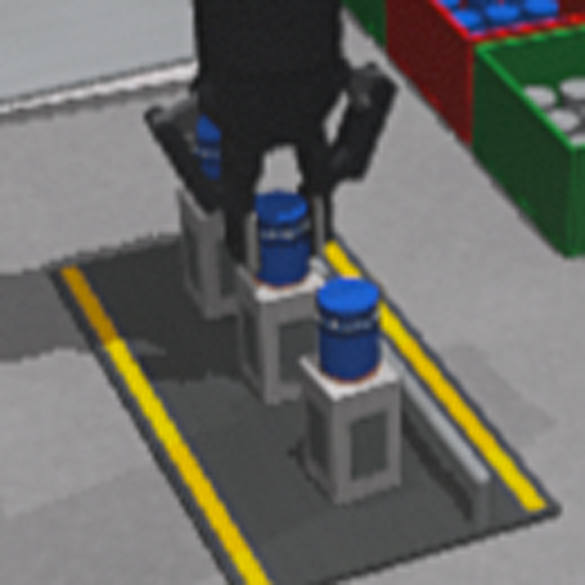

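View pics/t11.png

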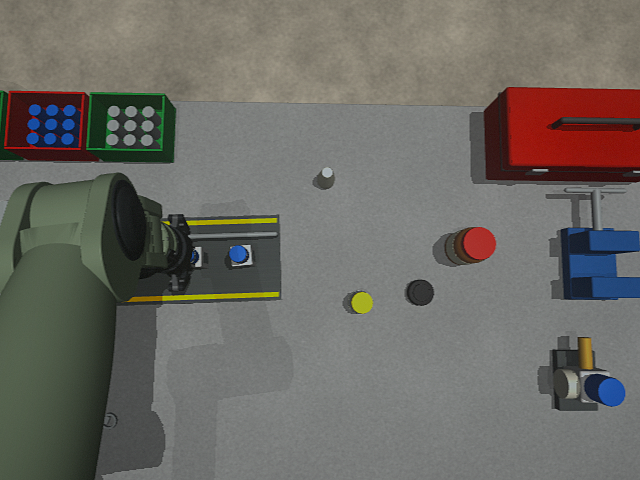

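View pics/w11.png

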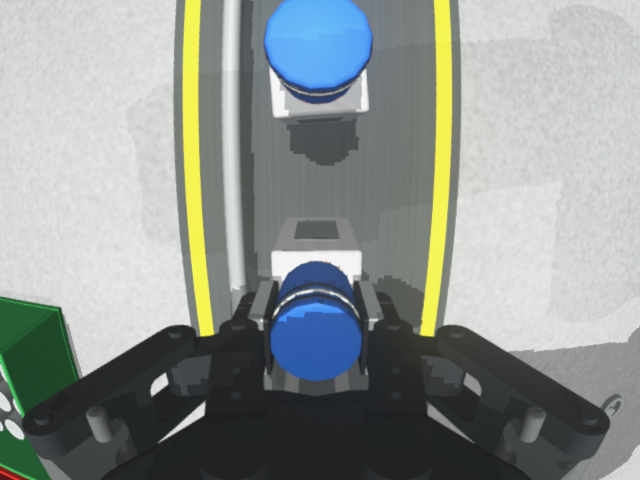

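The pedestal stands upright in the row with its cap pressed (side crop, cap rim at about (283,282)). The collar is no longer visible. Neighbours and bystanders are at their original pixels, and the force is steady at about 14–16 N. I hand it in.

Run:
```python
from h import *
print(bot.sign_off()); st()
```

```text
the job is handed in; nothing more can be done
None
the job is handed in; nothing more can be done
```

The job is handed in at about 40.6 s of the 61 s allowed. The pedestal stands upright in the gap in the row, and its cap is snapped on and still held pressed.

**What I did:** I gripped the leaning pedestal by its sides, turned it upright and set it down in the gap. Two light squeezes from above centred it at about (601.1, 160.0). I centred and gripped the loose cap the same way, then pressed it straight down in small steps.

**Last checks:**
- **Snap:** the lip met the spring balls and force rose to about 15 N, then dropped to about zero near z = 97.
- **Collar:** it began to move at about 3–5 N and stopped moving at tool height z = 87.46. I had predicted 87.5 for fully squeezed, so it is down.
- **Holding push:** about 14–16 N at hand-in, with the cap unmoved in the pads.
- **Surroundings:** neighbour B, the tin, nozzle, black cap and jar were at their original pixels. In the last pictures the arm partly hid neighbour A; the part I could see was in place.

**What disagreed:**
- **After the snap:** the wrist read a steady −4 N for about a second, close to the pedestal's weight, so the arm's rebound may have lifted it slightly. The reading went away as I pressed on, and the pedestal looks seated.
- **Side force:** about 4–5 N sideways remains during the hold.
- **Neighbour spacing:** the cameras put the neighbours about 2 mm off symmetric around the plate centre. I placed the pedestal at the plate centre.

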